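# Seal the tile tin with its inner lid and take the outer lid off

### The job

Swing the hasp up off its catch and right over to the hinge side, then pick up the two nested lids together by the inner lid's knob and lower them onto the tile tin, letting go of the knob only when the inner lid sits fully home in the mouth. Then lift the outer lid off alone by its collar, leaving the inner lid seated and undisturbed, and finish while holding the outer lid still in the air, well over 5 cm above where it sat. Do not knock the jars about.

Things in the scene. Friction and masses are not known exactly. Their poses are not given: they have to be found in the camera images.
- tin: round open aluminium tin, 84 mm outside, 78 mm inside diameter, fixed on a wooden base 100 x 175 x 8 mm. Origin: on the desk under the tin's axis, z up. Rim 70 mm above the desk; three sample tiles lie inside. Steel hinge post at y = +66 mm of this frame, catch post with a small wire staple (top 87 mm above the desk) at y = -66 mm. It does not move.
- tin_mouth (a point): centre of the tin's mouth, at the height of the rim (70 mm above the desk)
- hasp (a joint): angle of the steel hasp, rad: 0 = level across the mouth and over the staple (its start); grows as the free end goes up, over and down on the hinge side; 1.57 upright; stop at 3.3, hanging outward about level. Loose hinge: past upright it falls open by itself, before upright it falls shut. Right over means more than 2.0.
- hasp_hinge (a point): point on the hasp's hinge axis, 66 mm from the tin's axis and 78 mm above the desk; the hinge axis runs along the tin's x axis
- hasp_tab (a point): middle of the flat pull tab at the hasp's free end, 156 mm from the hinge. Tab 18 mm wide (along the tin's x axis), 30 mm long, 5 mm thick, beyond the catch post: when closed 90 mm from the tin's axis, 78 mm above the desk. Pinched across its 18 mm width from above, it turns between the pads
- inner_lid: grey inner lid, 0.10 to 0.20 kg, on the desk within the outer lid. Origin: underside centre, z up. Plug 72 mm diameter, 14 mm deep, tapered to 66 mm below; flange 96 mm diameter, z 14 to 19 mm, rests on the tin's rim when home (origin then 56 mm above the desk). Its knob stands up through the outer lid: black grip 18 mm diameter, z 41 to 68 mm, on a 15 mm stem
- knob (a point): point on the axis of the inner lid's knob, 56 mm above the inner lid's underside and 12 mm below the knob's top
- outer_lid: aluminium outer lid lying loose on the inner lid, 0.08 to 0.15 kg; the inner lid, lifted, carries it along. Origin: centre of its plate's underside, 19 mm above the inner lid's origin while nested, z up. Plate 106 mm diameter, 4 mm thick; 16 mm skirt down at the edge; round collar on top, 44 mm outside, 32 mm inside diameter, z 4 to 22 mm, the knob stands 27 mm proud of it
- collar (a point): centre of the outer lid's collar, 13 mm above the plate's underside, 9 mm below the collar's top
- jar_red: bystander: small glass jar with a black lid, 49 mm diameter, 59 mm high, near the lids; origin under its centre
- jar_aqua: bystander: glass jar of pale blue tiles with white lid, 55 mm diameter, 74 mm high, on the robot's side of the lids; origin under its centre
- jar_gold: bystander: glass jar of cream tiles with white lid, 49 mm diameter, 66 mm high, on the robot's side of the tin; origin under its centre

How it is judged:
By the outcome, as a careful person would: the job done as asked, in the order asked, and still so for the second after the job is handed in, while the arm keeps its last pose, push and grip.
It also fails if it takes over 67 s, if anything falls off the work surface, if the arm or the gripper's body presses on something with over 40 N, if the wrist force passes 120 N, or if a joint passes its speed limit or range.

### The arm

A 6-joint arm with a two-finger parallel gripper is mounted at the origin on the work surface; the furniture and walls round the work are solid. World frame = base frame: x ahead of the robot, y to its left, z up, the work surface at z = 0. Lengths are in m, angles in degrees, forces in N, time in s.
With the tool pointing down it reaches from about 0.3 to 0.75 m from the base axis. Payload 8.5 kg.
Tool frame: the origin (TCP) lies on the centre line of the jaws, within the pads' length; the fingertips stand 11 mm ahead of it and the grasp point (between the pads) lies 8 mm behind it; z points along the fingers, y is the line along which they close (so a half turn about z gives the same grasp; the last joint's range is limited). The gripper opens to 85 mm and grips with 20 to 120 N. Pads are 22 mm wide; open, the fingers measure 114 mm over their backs; the gripper's body (76 mm by 85 mm) begins 54 mm behind the grasp point. The pads swing forward as they close: fully open they stand 13 mm farther back than shut.
Start: joints at [-86.763, 21.807, 74.336, -0, 83.858, -12.336], TCP at [0.148, -0.53, 0.242] pointing down, gripper open.
Joint ranges: [-178.18, 178.18], [-50.72, 133.34], [12.68, 142.11], [-81.47, 261.47], [9.98, 163.14], [-165.26, 165.26]. Speed limits (degrees/s): [136.94, 136.94, 180, 180, 180, 180].

### API

Orientations are given as a 3x3 rotation matrix whose columns are the frame's x, y, z axes.
In Python, from rig import env gives the robot as it stands.
- The arm moves only by the tool drive_effector, called after ">>>" in YAML: its name, and indented under it one key for each argument. Schema: {"type":"object","properties":{"increments":{"type":"string"},"clamp_n":{"type":"number"},"only":{"type":"string"},"quiet":{"type":"boolean"},"lines":{"type":"string"}},"required":["increments"],"additionalProperties":false}. increments is a string of 1 to 10 rows, parted by a bar, with the numbers parted by commas; each row has 5 numbers: dx, dy, dz in shares of 0.6 m (1.0 is 0.6 m), then a turn about the tool's z in fractions of the full range, 1 being 180 degrees, then the finger opening in m; each row shifts and turns the commanded pose from where the row before left it, along the tool's axes as they then stand; what a row does not reach is not made up. A row lasts 1/10 s, in which the tool goes at most 0.05 m and 8.59 degrees, less where a joint would pass 70% of its speed; a pose out of reach is approached as far as the arm can. The fingers move at their own pace and stop on an object; clamp_n is the grip in N (left out, the last holds). Time passes only in rows, so rows that do not move let the fingers close. The tool returns the time, the measured TCP pose, the force, the opening and the grip force at its end. only (a regular expression) keeps the lines of the reply that match it, lines (a string "A,B") keeps lines A to B, and quiet returns only ok. Shift and turn numbers lie between -1 and 1, and a call with a number outside is refused. Input that does not fit is refused with a message, and nothing moves.
- env.observe(): the state, without advancing time (a new reading comes with each control period).
- env.get_image(name): name is "scene" or "top"; returns a dict with "pixels" (384x512x3 uint8, red, green, blue), "K" (3x3 intrinsics, pixels), "distortion" ([k1, k2, p1, p2, k3] as OpenCV has them; the pictures are not rectified), "extrinsics" (4x4, takes a point from world to camera coordinates). Camera axes: x right, y down, z forward; pixel columns grow to the right and rows downward; lengths in m; the calibration is good to about 2 mm. A picture is of the moment at which its call begins. There is no depth.
- env.close_job(): hands the job in; it is judged then, once.
The state is a dict: "time_s": time; "q": joint angles; "qvel": joint speeds; "joint_efforts": joint torques, N m; "position": TCP position; "tool_rot": TCP orientation; "ft_force": force on the tool from outside, world axes, zero at the start; "wrist_torque": the same for the moment, N m; "grip_width": finger opening in m; "gripper_force": force on a finger pad.
Only numpy, scipy, OpenCV 4.12 (cv2) and the standard library are available. Lean on these libraries where they do the work, as an engineer would, in place of code of your own. Each camera call takes 0.05 s, during which the arm holds its last target. There are 200 camera calls.

## Working session

There is one attempt and no reset: what is moved stays moved. The work goes in short steps, Python scripts to look and compute and a tool call to move; the robot and the scene stay as the last step left them, time stands still between calls to the robot, and variables do not carry over. Pictures are saved under pics/ and viewed, at most 10 in all, crops included, and the job is handed in when it is done.

```bash
ls; mkdir -p pics; python3 - <<'E'
from rig import env
import cv2,numpy as np
for n in("scene","top"):
    d=env.get_image(n); cv2.imwrite(f"pics/{n}0.png",d["pixels"][:,:,::-1]); np.savez(f"{n}0.npz",**d)
    E=d["extrinsics"]; print(n,d["K"].round(1).tolist(),d["distortion"],(-E[:3,:3].T@E[:3,3]).round(3),E[2,:3].round(3))
s=env.observe(); print(s["tool_rot"],s["grip_width"],s["ft_force"])
E
```

```text
pics
rig.py
scene [[422.9, 0.0, 257.3], [0.0, 422.9, 186.8], [0.0, 0.0, 1.0]] [-0.02702949  0.          0.          0.          0.        ] [-0.165  0.426  0.993] [ 0.509 -0.435 -0.743]
top [[461.9, 0.0, 253.6], [0.0, 461.9, 190.6], [0.0, 0.0, 1.0]] [0.01600956 0.         0.         0.         0.        ] [ 0.336 -0.123  1.126] [ 0.114  0.015 -0.993]
[[ 9.63288639e-01  2.68467859e-01 -8.42681377e-05]
 [ 2.68467731e-01 -9.63287763e-01  1.32803555e-03]
 [ 2.75360396e-04 -1.30190484e-03 -9.99999115e-01]] 0.08530970424507733 [-0.82014606  0.23276748 -0.21121441]
```

View pics/scene0.png

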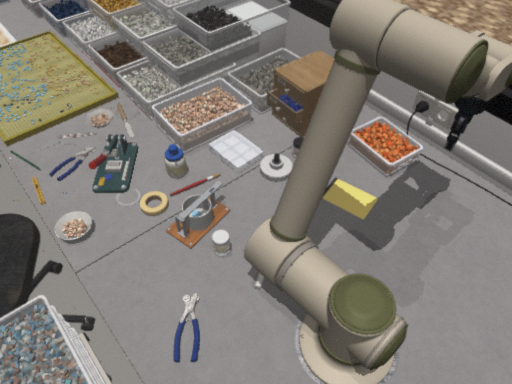

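View pics/top0.png

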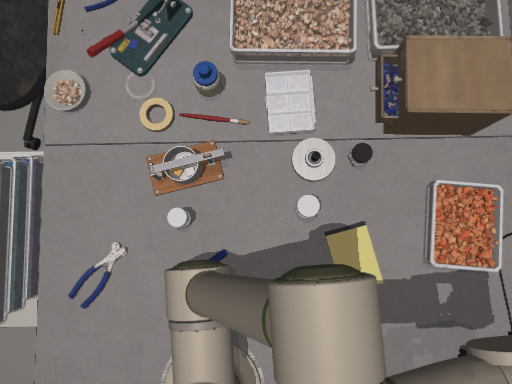

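The top view shows the tin at about (183,164), the lids at (314,159), and jars at (361,154), (308,206) and (179,218). The scene view shows the tin at (200,212) and the lids at (277,165). I'll enlarge both.

```bash
python3 - <<'E'
import cv2,numpy as np
t=cv2.imread("pics/top0.png");s=cv2.imread("pics/scene0.png")
f=lambda a,x,y,w,h,k:cv2.resize(a[y:y+h,x:x+w],None,fx=k,fy=k,interpolation=cv2.INTER_CUBIC)
a=f(t,140,130,100,75,4);b=f(t,280,130,100,75,4);c=f(s,155,170,100,75,4);d=f(s,240,130,100,75,4)
cv2.imwrite("pics/crop.png",np.vstack([np.hstack([a,b]),np.hstack([c,d])]))
E
```

```text
(no output)
```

View pics/crop.png

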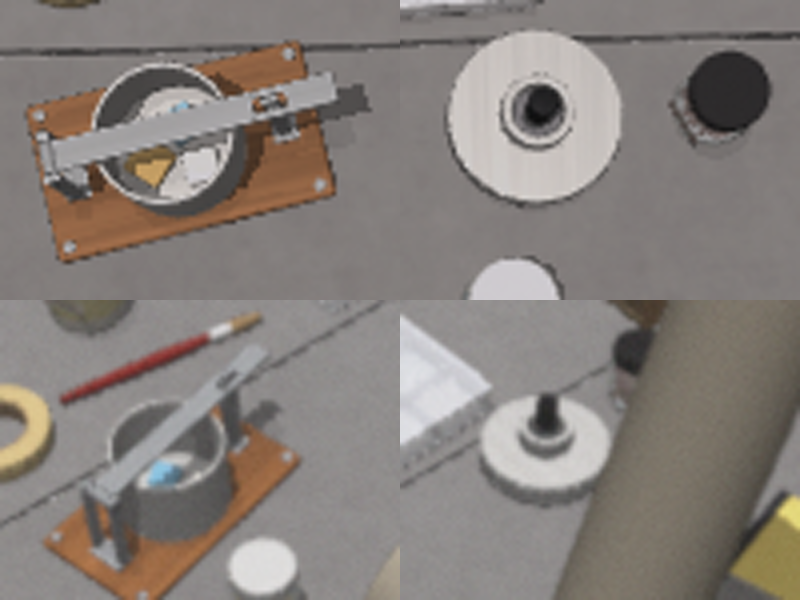

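The enlargement shows these in top pixels:
- **Base:** corners at about (147,157), (214,141), (224,178) and (156,195).
- **Hasp:** hinge end on the left at about (153,168), tab on the right at about (221,152).
- **Lid:** plate centre at about (313.5,159), knob top at about (316,156).

The hasp is closed.

```bash
cat > h.py <<'E'
import numpy as np,cv2
def ray(d,px,z):
    px=np.asarray(px,float).reshape(-1,1,2)
    n=cv2.undistortPoints(px,d["K"],d["distortion"]).reshape(-1,2)
    R=d["extrinsics"][:3,:3];C=-R.T@d["extrinsics"][:3,3]
    v=np.c_[n,np.ones(len(n))]@R
    return C+v*((z-C[2])/v[:,2])[:,None]
def proj(d,P):
    r,_=cv2.Rodrigues(d["extrinsics"][:3,:3])
    return cv2.projectPoints(np.asarray(P,float).reshape(-1,1,3),r,d["extrinsics"][:3,3],d["K"],d["distortion"])[0].reshape(-1,2)
def blob(m,seed):
    n,l,s,c=cv2.connectedComponentsWithStats(m.astype(np.uint8))
    return l==l[seed[1],seed[0]]
def con(m):
    c=max(cv2.findContours(m.astype(np.uint8),0,1)[0],key=cv2.contourArea);return c.reshape(-1,2).astype(float)
E
python3 - <<'E'
from h import *
t=dict(np.load("top0.npz"));s=dict(np.load("scene0.npz"))
for nm,d,seeds in(("top",t,[(160,185),(200,180)]),("scene",s,[(175,233),(215,230)])):
    p=d["pixels"].astype(int)
    m=(p[:,:,0]-p[:,:,2]>40)
    roi=np.zeros_like(m)
    if nm=="top": roi[138:200,140:232]=1
    else: roi[195:250,160:235]=1
    m&=roi.astype(bool)
    w=ray(d,np.argwhere(m)[:,::-1],.008)[:,:2].astype(np.float32)
    r=cv2.minAreaRect(w);print(nm,"base",r)
p=t["pixels"].astype(int);hsv=cv2.cvtColor(t["pixels"],cv2.COLOR_RGB2HSV)
# lid plate, bright
g=p.min(2)
def fit(m,z,n):
    w=ray(t,con(m),z)[:,:2].astype(np.float32);print(n,cv2.minEnclosingCircle(w),cv2.fitEllipse(w))
fit(blob(g>165,(300,165)),.023,"lid")
print(p[159,296:334].min(1))
dk=g<70
fit(blob(dk,(316,156)),.068,"knob")
fit(blob(dk,(361,154)),.059,"red")
fit(blob(g>165,(308,206)),.074,"aqua");fit(blob(g>165,(179,218)),.066,"gold")
print("knobtop",ray(t,[(316,156)],.068),"collar",ray(t,[(280+537/4,130+108/4)],.041))
# hasp end & hinge
print("tabend",ray(t,[(140+331/4,130+74/4),(140+335/4,130+99/4)],.0805), "hinge", ray(t,[(140+48/4,130+150/4)],.080))
E
```

```text
top base ((0.5246036052703857, 0.062477465718984604), (0.09816692024469376, 0.17310580611228943), 13.173972129821777)
scene base ((0.5732608437538147, 0.07702969014644623), (0.20694680511951447, 0.17436227202415466), 12.99588394165039)
lid ((0.5375754833221436, -0.2515924572944641), 0.05209752172231674) ((0.5379204750061035, -0.2517273426055908), (0.10091771930456161, 0.10161741822957993), 55.417724609375)
[197 195 190 190 193 189 192 195 194  90 186 183 102 117  89  56  22  17
  16  17  19  42  70 113  80 163 188 159 188 189 188 189 186 187 188 190
 194 190]
knob ((0.5341160893440247, -0.25169384479522705), 0.012224284000694752) ((0.5347699522972107, -0.2505536377429962), (0.017298903316259384, 0.02375766821205616), 59.082881927490234)
red ((0.5435926914215088, -0.3595272898674011), 0.024382242932915688) ((0.5431473851203918, -0.3601377606391907), (0.04415080323815346, 0.0474042184650898), 48.14512252807617)
aqua ((0.4205459952354431, -0.23060967028141022), 0.02539861388504505) ((0.4208166301250458, -0.23055514693260193), (0.04837808758020401, 0.048633016645908356), 1.9844262599945068)
gold ((0.39951732754707336, 0.0713677853345871), 0.02246270328760147) ((0.39951151609420776, 0.0714031383395195), (0.04254830628633499, 0.04317599907517433), 23.06393051147461)
knobtop [[ 0.53526047 -0.25287999  0.068     ]] collar [[ 0.53350529 -0.48770905  0.041     ]]
tabend [[ 0.5544501  -0.03752457  0.0805    ]
 [ 0.53978311 -0.03971134  0.0805    ]] hinge [[0.51313843 0.12567755 0.08      ]]
```

Units first: shifts go in shares of 0.6 m and turns go in shares of 180 degrees. So -8 degrees / 180 = -0.0444.

```bash
cat > d.py <<'E'
import sys,numpy as np
from rig import env
s=env.observe();R=np.array(s["tool_rot"]);p=np.array(s["position"])
if len(sys.argv)>3: print("d tool",(R.T@(np.array(list(map(float,sys.argv[1:4])))-p)).round(4))
print("yaw y",np.degrees(np.arctan2(R[1,1],R[0,1])).round(2),"z",R[:,2].round(4),"p",p.round(4),"F",np.round(s["ft_force"],1),"w",round(s["grip_width"],4),"q",np.round(s["q"],0),"t",s["time_s"])
E
python3 - <<'E'
from h import *
t=dict(np.load("top0.npz"));s=dict(np.load("scene0.npz"))
print("rim top",ray(t,[(140+92/4,130+135/4),(140+242/4,130+135/4),(140+167/4,130+63/4),(140+167/4,130+208/4)],.07))
c=np.array([.5246,.0625,0]);y=np.array([-.228,.974,0])
P=[c+[0,0,.07],c+.066*y+[0,0,.08],c-.105*y+[0,0,.08],[.5365,-.252,.068]]
a=proj(t,P);b=proj(s,P);print((a[:3]-[140,130])*4,(a[3]-[280,130])*4);print((b[:3]-[155,170])*4,(b[3]-[240,130])*4)
E
```

```text
rim top [[0.52319878 0.10252721 0.07      ]
 [0.52162429 0.01529941 0.07      ]
 [0.56494918 0.05898    0.07      ]
 [0.47966581 0.0588033  0.07      ]]
[[160.81167535 131.39306326]
 [ 46.01993829 156.19886908]
 [335.04776316  84.19375994]] [142.4136409  101.92282231]
[[164.55904802 139.1301275 ]
 [ 97.39747663 188.99274741]
 [260.22050323  43.13522791]] [146.19361255  97.74247845]
```

>>> drive_effector:
  increments: "0,0,0,-0.0444,0.045 | 0,0,0,-0.0444,0.045 | 0,0,0,-0.0444,0.045 | 0,0,0,-0.0444,0.045 | 0,0,0,-0.0444,0.045 | 0,0,0,-0.0444,0.045 | 0,0,0,-0.0444,0.045 | 0,0,0,-0.0444,0.045 | 0,0,0,-0.0444,0.045 | 0,0,0,-0.0444,0.045"
  clamp_n: 40

```text
time_s: 1.1
position: [0.1476, -0.5296, 0.242]
tool_rot: [[-0.103, 0.995, -0.0], [0.995, 0.103, 0.001], [0.001, 0.0, -1.0]]
ft_force: [-1.2, -0.2, -0.6]
grip_width: 0.0452
gripper_force: 0.0
```

```bash
python3 d.py
```

```text
yaw y 5.9 z [-1.e-04  9.e-04 -1.e+00] p [ 0.1476 -0.5296  0.242 ] F [-1.2 -0.2 -0.6] w 0.0452 q [-87.  22.  74.  -0.  84. -93.] t 1.1
```

To row units: -7.3 degrees / 180 = -0.0406.

>>> drive_effector:
  increments: "0,0,0,-0.0406,0.045"

```text
time_s: 1.2
position: [0.1476, -0.5296, 0.2419]
tool_rot: [[-0.228, 0.974, -0.0], [0.974, 0.228, 0.001], [0.001, 0.0, -1.0]]
ft_force: [-0.0, -1.2, 0.8]
grip_width: 0.0456
gripper_force: 0.0
```

```bash
python3 d.py 0.544 -0.027 0.15
```

```text
d tool [0.3988 0.5006 0.0924]
yaw y 13.19 z [-1.e-04  9.e-04 -1.e+00] p [ 0.1476 -0.5296  0.2419] F [-0.  -1.2  0.8] w 0.0456 q [ -87.   22.   74.   -0.   84. -100.] t 1.2
```

>>> drive_effector:
  increments: "0.0417,0.0522,0,0,0.045 | 0.0417,0.0522,0,0,0.045 | 0.0417,0.0522,0,0,0.045 | 0.0417,0.0522,0,0,0.045 | 0.0417,0.0522,0,0,0.045 | 0.0417,0.0522,0,0,0.045 | 0.0417,0.0522,0,0,0.045 | 0.0417,0.0522,0,0,0.045"
  quiet: true

```text
ok
```

>>> drive_effector:
  increments: "0.0417,0.0522,0,0,0.045 | 0.0417,0.0522,0,0,0.045 | 0.0417,0.0522,0,0,0.045 | 0.0417,0.0522,0,0,0.045 | 0.0417,0.0522,0.0333,0,0.045 | 0.0417,0.0522,0.0333,0,0.045 | 0.0417,0.0522,0.0333,0,0.045 | 0.0417,0.0522,0.0333,0,0.045 | 0,0,0,0,0.045"
  quiet: true

```text
ok
```

```bash
python3 d.py 0.544 -0.027 0.07
python3 - <<'E'
from rig import env
import cv2,numpy as np
from h import *
o=[]
for n in("scene","top"):
    d=env.get_image(n); np.savez(f"{n}1.npz",**d)
    x,y=(proj(d,[.535,0,.08])[0]).astype(int)
    o.append(cv2.resize(d["pixels"][y-60:y+60,x-50:x+50,::-1],None,fx=4,fy=4,interpolation=cv2.INTER_CUBIC))
    print(x-50,y-60)
cv2.imwrite("pics/c1.png",np.hstack(o))
E
```

```text
d tool [-0.0017 -0.0033  0.0892]
yaw y 13.11 z [-0.0046  0.0021 -1.    ] p [ 0.5473 -0.0248  0.1592] F [ 0.6 -0.7  0.2] w 0.0451 q [-15.  26.  82.   0.  72. -28.] t 2.9
161 129
156 97
```

View pics/c1.png

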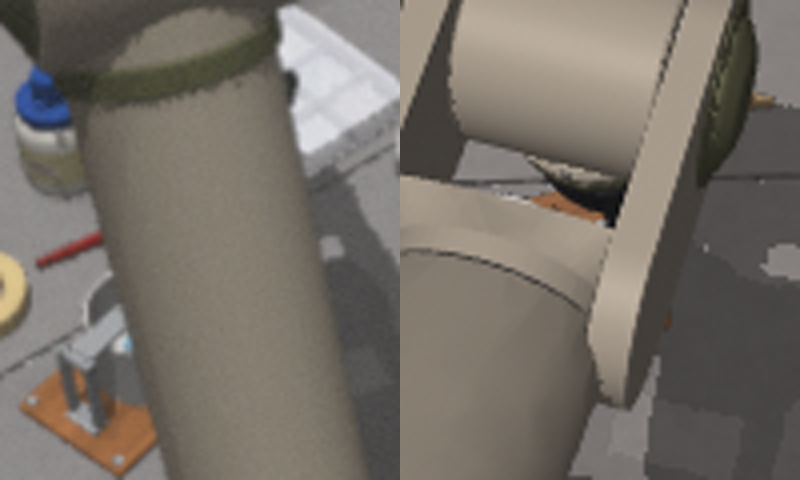

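The arm hides the tab in both views (the scene picture shows only the hinge end, at about (185,215)), so I'll descend on the earlier measurement.

To row units: 0.015 m / 0.6 = 0.025, 0.01 m / 0.6 = 0.0167.

>>> drive_effector:
  increments: "-0.0028,-0.0055,0.025,0,0.045 | 0,0,0.025,0,0.045 | 0,0,0.025,0,0.045 | 0,0,0.025,0,0.045 | 0,0,0.025,0,0.045 | 0,0,0.0167,0,0.045 | 0,0,0,0,0.045"
  quiet: true

```text
ok
```

```bash
python3 d.py 0.544 -0.027 0.07
```

```text
d tool [0.0041 0.0017 0.0069]
yaw y 12.8 z [-1.4e-03  3.0e-04 -1.0e+00] p [ 0.5433 -0.0314  0.0769] F [0.4 0.  0.4] w 0.045 q [-16.  31.  89.  -0.  60. -29.] t 3.7
```

To row units: 0.006 m / 0.6 = 0.01, 0.004 m / 0.6 = 0.0067.

>>> drive_effector:
  increments: "0.0067,0.0025,0.01,0,0.045 | 0,0,0,0,0.03 | 0,0,0,0,0.0 | 0,0,0,0,0.0 | 0,0,0,0,0.0 | 0,0,0,0,0.0"
  clamp_n: 40

```text
time_s: 4.3
position: [0.5452, -0.0262, 0.0718]
tool_rot: [[-0.223, 0.975, 0.002], [0.975, 0.223, 0.0], [-0.0, 0.002, -1.0]]
ft_force: [4.6, 2.5, 2.2]
grip_width: 0.0167
gripper_force: 39.1
```

```bash
python3 d.py 0.544 -0.027 0.07
```

```text
d tool [-0.0005 -0.0013  0.0018]
yaw y 12.87 z [ 2.1e-03  1.0e-04 -1.0e+00] p [ 0.5452 -0.0262  0.0718] F [4.6 2.5 2.2] w 0.0167 q [-15.  32.  89.   0.  59. -28.] t 4.3
```

To row units: -0.024 m / 0.6 = -0.04, -0.0225 m / 0.6 = -0.0375.

>>> drive_effector:
  increments: "0.0033,0,-0.04,0,0 | 0.01,0,-0.04,0,0 | 0.015,0,-0.0375,0,0 | 0.0217,0,-0.035,0,0 | 0.0267,0,-0.0308,0,0 | 0,0,0,0,0"

```text
time_s: 4.9
position: [0.5346, 0.0194, 0.1835]
tool_rot: [[-0.225, 0.974, 0.004], [0.974, 0.225, -0.001], [-0.002, 0.003, -1.0]]
ft_force: [3.2, -3.1, 0.1]
grip_width: 0.0168
gripper_force: 41.7
```

```bash
python3 d.py
```

```text
yaw y 12.98 z [ 0.0038 -0.0014 -1.    ] p [0.5346 0.0194 0.1835] F [ 3.2 -3.1  0.1] w 0.0168 q [-11.  23.  83.  -0.  74. -24.] t 4.9
```

To row units: 0.0244 m / 0.6 = 0.0407, 0.024 m / 0.6 = 0.04.

>>> drive_effector:
  increments: "0.031,0,-0.0267,0,0 | 0.035,0,-0.0217,0,0 | 0.0377,0,-0.0157,0,0 | 0.04,0,-0.0095,0,0 | 0.0407,0,-0.0033,0,0 | 0,0,0,0,0"

```text
time_s: 5.5
position: [0.5096, 0.1272, 0.2282]
tool_rot: [[-0.225, 0.974, 0.002], [0.974, 0.225, -0.001], [-0.001, 0.002, -1.0]]
ft_force: [-0.4, -1.9, 9.1]
grip_width: 0.0169
gripper_force: 46.7
```

>>> drive_effector:
  increments: "0.0407,0,0.0033,0,0 | 0.04,0,0.0095,0,0 | 0.0377,0,0.0157,0,0 | 0.035,0,0.0217,0,0 | 0.031,0,0.0267,0,0 | 0.0267,0,0.0308,0,0 | 0,0,0,0,0"

```text
time_s: 6.2
position: [0.4806, 0.2512, 0.1616]
tool_rot: [[-0.225, 0.974, -0.002], [0.974, 0.225, 0.002], [0.002, -0.001, -1.0]]
ft_force: [-4.3, 6.5, 8.4]
grip_width: 0.017
gripper_force: 49.6
```

```bash
python3 d.py
```

```text
yaw y 12.99 z [-0.0019  0.0019 -1.    ] p [0.4806 0.2512 0.1616] F [-4.3  6.5  8.4] w 0.017 q [15. 25. 83.  0. 72.  2.] t 6.2
```

To row units: -0.04 m / 0.6 = -0.0667, -0.03 m / 0.6 = -0.05.

>>> drive_effector:
  increments: "0,0,0,0,0.05 | 0,0,0,0,0.05 | 0,0,0,0,0.05 | 0,0,-0.05,0,0.05 | 0,0,-0.0667,0,0.05 | 0,0,-0.05,0,0.05 | 0,0,0,0,0.05"
  clamp_n: 80

```text
time_s: 6.9
position: [0.4827, 0.2494, 0.2668]
tool_rot: [[-0.222, 0.975, 0.007], [0.975, 0.222, 0.002], [0.0, 0.008, -1.0]]
ft_force: [1.3, 0.2, -0.9]
grip_width: 0.0499
gripper_force: 0.0
```

```bash
python3 d.py 0.537 -0.252 0.15
python3 - <<'E'
from rig import env
import cv2,numpy as np
from h import *
o=[]
for n,P in(("scene",[.535,-.25,.05]),("top",[.535,-.25,.05]),("scene",[.5,.1,.05]),("top",[.5,.1,.05])):
    d=env.get_image(n); np.savez(f"{n}2.npz",**d)
    x,y=(proj(d,P)[0]).astype(int)
    o.append(cv2.resize(d["pixels"][y-37:y+38,x-50:x+50,::-1],(400,300),interpolation=cv2.INTER_CUBIC))
    print(x-50,y-37)
cv2.imwrite("pics/c2.png",np.vstack([np.hstack(o[:2]),np.hstack(o[2:])]))
E
```

```text
d tool [-0.501  -0.0594  0.1164]
yaw y 12.84 z [ 0.0074  0.0018 -1.    ] p [0.4827 0.2494 0.2668] F [ 1.3  0.2 -0.9] w 0.0499 q [15. 20. 73. -0. 87.  2.] t 6.9
226 122
263 120
140 184
115 137
```

View pics/c2.png

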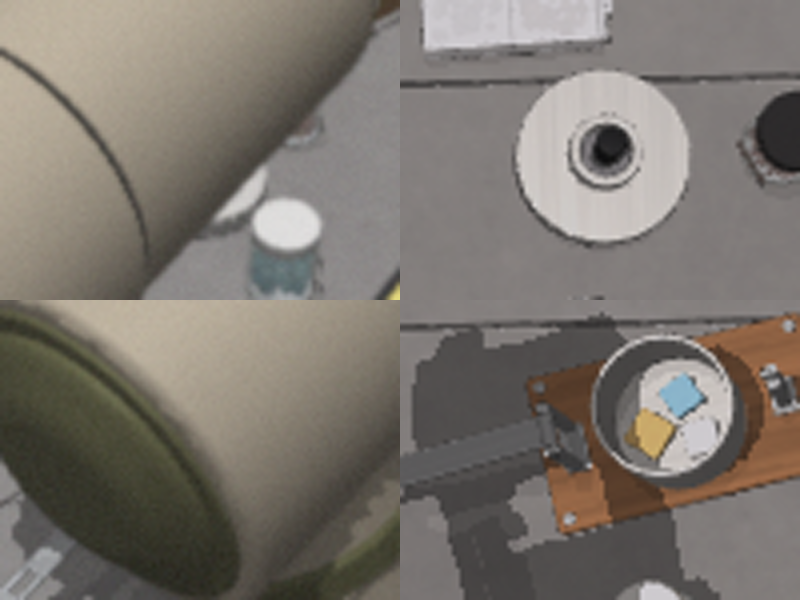

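The top view shows the hasp hanging open on the hinge side, the mouth clear with its rim at about (181.6,164.8), and the lids undisturbed with the knob top at about (315.4,155.4).

```bash
python3 - <<'E'
from h import *
t=dict(np.load("top2.npz"))
print("rim",ray(t,[(181.6,164.75)],.07),"knob",ray(t,[(315.4,155.4)],.068),"collar",ray(t,[(314,157.2)],.041),"plate",ray(t,[(313.25,158.6)],.023))
p=t["pixels"].astype(int);g=p.min(2)
m=blob(g>165,(300,165));w=ray(t,con(m),.023)[:,:2].astype(np.float32);print(cv2.minEnclosingCircle(w))
m=(p[:,:,0]-p[:,:,2]>40);r=np.zeros_like(m);r[138:200,140:232]=1
w=ray(t,np.argwhere(m&r)[:,::-1],.008)[:,:2].astype(np.float32);print(cv2.minAreaRect(w))
# inner/outer rim: bright ring pixels
for c in range(0,12):
    pass
y,x=np.mgrid[0:384,0:512];rr=np.hypot(x-181.6,y-164.75)
ang=np.arctan2(y-164.75,x-181.6)
pts=[]
for a in np.radians(np.arange(0,360,6)):
    q=np.arange(14,24,.25);v=cv2.remap(g.astype(np.float32),(181.6+q*np.cos(a)).astype(np.float32)[None],(164.75+q*np.sin(a)).astype(np.float32)[None],1)[0]
    k=v.argmax()
    if v[k]>150 and 15.5<q[k]<20.5: pts.append((181.6+q[k]*np.cos(a),164.75+q[k]*np.sin(a)))
W=ray(t,pts,.07)[:,:2]
A=np.c_[2*W,np.ones(len(W))]
for i in range(5):
    s=np.linalg.lstsq(A,(W**2).sum(1),rcond=None)[0];R=np.sqrt(s[2]+s[0]**2+s[1]**2)
    e=abs(np.hypot(*(W-s[:2]).T)-R);k=e<max(.002,1.5*np.median(e));W=W[k];A=A[k]
print("rimfit",s[:2],R,len(W))
E
```

```text
rim [[0.52006694 0.05923993 0.07      ]] knob [[ 0.5366989  -0.25153532  0.068     ]] collar [[ 0.53755146 -0.25136565  0.041     ]] plate [[ 0.5375048  -0.25158574  0.023     ]]
((0.5375754833221436, -0.2515924572944641), 0.05209752172231674)
((0.5246060490608215, 0.062467243522405624), (0.09816692024469376, 0.1730848103761673), 13.173972129821777)
rimfit [0.52481708 0.06316095] 0.040156616220108916 21
```

To row units: -0.042 m / 0.6 = -0.07, -0.04 m / 0.6 = -0.0667.

>>> drive_effector:
  increments: "-0.0333,-0.0042,0,0,0.05 | -0.0667,-0.0083,0,0,0.05 | -0.07,-0.0083,0,0,0.05 | -0.07,-0.0083,0,0,0.05 | -0.07,-0.0083,0,0,0.05 | -0.07,-0.0083,0,0,0.05 | -0.07,-0.0083,0,0,0.05"
  quiet: true

```text
ok
```

>>> drive_effector:
  increments: "-0.07,-0.0083,0,0,0.05 | -0.07,-0.0083,0,0,0.05 | -0.07,-0.0083,0.0333,0,0.05 | -0.07,-0.0083,0.05,0,0.05 | -0.0667,-0.0083,0.05,0,0.05 | -0.0333,-0.0042,0.0333,0,0.05 | 0,0,0,0,0.05 | 0,0,0,0,0.05"
  quiet: true

```text
ok
```

```bash
python3 d.py 0.537 -0.2515 0.055
```

```text
d tool [-0.0052  0.0028  0.1082]
yaw y 12.84 z [-0.0018  0.0016 -1.    ] p [ 0.5333 -0.2472  0.1632] F [0.1 0.8 0.7] w 0.0502 q [-36.  29.  75.   0.  75. -49.] t 8.6
```

>>> drive_effector:
  increments: "-0.0083,0.005,0.0333,0,0.05 | 0,0,0.0333,0,0.05 | 0,0,0.0333,0,0.05 | 0,0,0.025,0,0.05 | 0,0,0.0167,0,0.05 | 0,0,0,0,0.05 | 0,0,0,0,0.05"
  quiet: true

```text
ok
```

```bash
python3 d.py 0.537 -0.2515 0.055
```

```text
d tool [ 0.0002 -0.0012  0.025 ]
yaw y 12.91 z [ 1.2e-03 -8.0e-04 -1.0e+00] p [ 0.5382 -0.2514  0.08  ] F [ 0.1 -0.  -0.2] w 0.0502 q [-36.  35.  80.   0.  65. -49.] t 9.3
```

To row units: 0.01 m / 0.6 = 0.0167, 0.005 m / 0.6 = 0.0083.

>>> drive_effector:
  increments: "0,-0.0017,0.0167,0,0.04 | 0,0,0.0167,0,0.04 | 0,0,0.0083,0,0.04 | 0,0,0,0,0.04 | 0,0,0,0,0.04"

```text
time_s: 9.8
position: [0.5368, -0.252, 0.054]
tool_rot: [[-0.223, 0.975, -0.0], [0.975, 0.223, 0.0], [0.0, -0.0, -1.0]]
ft_force: [0.1, 0.2, 0.5]
grip_width: 0.0396
gripper_force: 0.0
```

```bash
python3 d.py 0.537 -0.2515 0.055
```

```text
d tool [ 0.0004  0.0003 -0.001 ]
yaw y 12.87 z [-1.e-04  1.e-04 -1.e+00] p [ 0.5368 -0.252   0.054 ] F [0.1 0.2 0.5] w 0.0396 q [-37.  37.  82.   0.  61. -49.] t 9.8
```

>>> drive_effector:
  increments: "0,0,0,0,0.02 | 0,0,0,0,0.0 | 0,0,0,0,0.0 | 0,0,0,0,0.0 | 0,0,0,0,0.0"
  clamp_n: 80

```text
time_s: 10.3
position: [0.5371, -0.2521, 0.0545]
tool_rot: [[-0.223, 0.975, 0.001], [0.975, 0.223, -0.001], [-0.001, 0.001, -1.0]]
ft_force: [1.4, 0.1, 4.5]
grip_width: 0.0158
gripper_force: 78.0
```

```bash
python3 d.py 0.537 -0.2515 0.055
```

```text
d tool [ 0.0006  0.     -0.0005]
yaw y 12.87 z [ 1.1e-03 -6.0e-04 -1.0e+00] p [ 0.5371 -0.2521  0.0545] F [1.4 0.1 4.5] w 0.0158 q [-37.  37.  82.   0.  61. -49.] t 10.3
```

To row units: -0.025 m / 0.6 = -0.0417, -0.02 m / 0.6 = -0.0333.

>>> drive_effector:
  increments: "0,0,-0.0083,0,0 | 0,0,-0.0167,0,0 | 0,0,-0.025,0,0 | 0,0,-0.0333,0,0 | 0,0,-0.0417,0,0 | 0,0,-0.0417,0,0 | 0,0,-0.0333,0,0 | 0,0,-0.025,0,0 | 0,0,0,0,0 | 0,0,0,0,0"

```text
time_s: 11.3
position: [0.5364, -0.2517, 0.1887]
tool_rot: [[-0.223, 0.975, -0.001], [0.975, 0.223, 0.0], [0.001, -0.001, -1.0]]
ft_force: [-0.3, 0.6, -3.7]
grip_width: 0.0155
gripper_force: 78.2
```

```bash
python3 d.py 0.5247 0.0628 0.2
```

```text
d tool [ 0.3092  0.0587 -0.0112]
yaw y 12.87 z [-7.e-04  4.e-04 -1.e+00] p [ 0.5364 -0.2517  0.1887] F [-0.3  0.6 -3.7] w 0.0155 q [-37.  28.  72.  -0.  79. -49.] t 11.3
```

To row units: 0.03 m / 0.6 = 0.05, 0.027 m / 0.6 = 0.045.

>>> drive_effector:
  increments: "0.0117,0.0022,-0.005,0,0 | 0.025,0.005,-0.0067,0,0 | 0.0383,0.0075,-0.005,0,0 | 0.045,0.0083,0,0,0 | 0.05,0.0095,0,0,0 | 0.05,0.0095,0,0,0 | 0.05,0.0095,0,0,0 | 0.05,0.0095,0,0,0 | 0.05,0.0095,0,0,0"
  quiet: true

```text
ok
```

>>> drive_effector:
  increments: "0.0417,0.0083,0,0,0 | 0.0367,0.0067,0,0,0 | 0.0283,0.005,0,0,0 | 0.02,0.0033,0,0,0 | 0.0133,0.0033,0,0,0 | 0.005,0,0,0,0 | 0,0,0,0,0 | 0,0,0,0,0"

```text
time_s: 13.0
position: [0.5248, 0.0618, 0.199]
tool_rot: [[-0.222, 0.975, -0.0], [0.975, 0.222, -0.0], [-0.0, -0.0, -1.0]]
ft_force: [0.2, 0.2, -2.0]
grip_width: 0.0154
gripper_force: 78.2
```

```bash
python3 d.py 0.5247 0.0628 0.13
python3 - <<'E'
from rig import env
import cv2,numpy as np
from h import *
o=[]
for n,P in(("scene",[.525,.05,.1]),("top",[.525,.05,.1])):
    d=env.get_image(n); np.savez(f"{n}3.npz",**d)
    x,y=(proj(d,P)[0]).astype(int)
    o.append(cv2.resize(d["pixels"][y-60:y+60,x-50:x+50,::-1],None,fx=4,fy=4,interpolation=cv2.INTER_CUBIC))
    print(x-50,y-60)
cv2.imwrite("pics/c3.png",np.hstack(o))
E
```

```text
d tool [0.001  0.0002 0.069 ]
yaw y 12.83 z [-1.e-04 -1.e-04 -1.e+00] p [0.5248 0.0618 0.199 ] F [ 0.2  0.2 -2. ] w 0.0154 q [ -6.  22.  82.  -0.  76. -19.] t 13.0
148 135
133 100
```

View pics/c3.png

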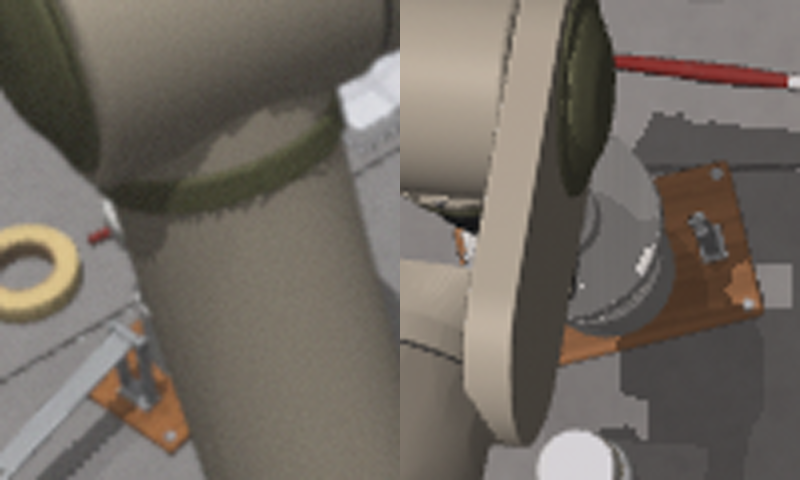

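The lids hang in the grip, square over the tin; the visible lid edge is at about (197,163) in the top view, and the hasp is still out on the hinge side. Next I lower them.

To row units: 0.015 m / 0.6 = 0.025, 0.01 m / 0.6 = 0.0167.

>>> drive_effector:
  increments: "0.0017,0,0.0167,0,0 | 0,0,0.025,0,0 | 0,0,0.025,0,0 | 0,0,0.0167,0,0 | 0,0,0.0083,0,0 | 0,0,0,0,0 | 0,0,0,0,0"

```text
time_s: 13.8
position: [0.5248, 0.0632, 0.1444]
tool_rot: [[-0.223, 0.975, 0.001], [0.975, 0.223, -0.0], [-0.0, 0.001, -1.0]]
ft_force: [-0.6, 0.3, -3.1]
grip_width: 0.0156
gripper_force: 78.3
```

```bash
python3 d.py 0.5247 0.0628 0.1105
```

```text
d tool [-0.0004 -0.0002  0.0339]
yaw y 12.87 z [ 8.e-04 -1.e-04 -1.e+00] p [0.5248 0.0632 0.1444] F [-0.6  0.3 -3.1] w 0.0156 q [ -6.  25.  87.   0.  68. -19.] t 13.8
```

To row units: 0.006 m / 0.6 = 0.01, 0.005 m / 0.6 = 0.0083.

>>> drive_effector:
  increments: "0,0,0.01,0,0 | 0,0,0.01,0,0 | 0,0,0.0083,0,0 | 0,0,0.0067,0,0 | 0,0,0.005,0,0 | 0,0,0,0,0 | 0,0,0,0,0"
  only: "pos|force"

```text
position: [0.5246, 0.0633, 0.1201]
ft_force: [1.0, -0.1, -1.9]
gripper_force: 78.3
```

>>> drive_effector:
  increments: "0,0,0.005,0,0 | 0,0,0.0033,0,0 | 0,0,0,0,0 | 0,0,0,0,0"
  only: "pos|force"

```text
position: [0.5245, 0.0633, 0.115]
ft_force: [-0.7, 0.2, -4.1]
gripper_force: 78.3
```

```bash
python3 d.py 0.5247 0.0628 0.1105
```

```text
d tool [-0.0005  0.0001  0.0045]
yaw y 12.87 z [-0. -0. -1.] p [0.5245 0.0633 0.115 ] F [-0.7  0.2 -4.1] w 0.0154 q [ -6.  27.  89.  -0.  64. -19.] t 14.9
```

Entering freely: the plug is about 9 mm into the mouth with no contact force.

To row units: 0.002 m / 0.6 = 0.0033, 0.001 m / 0.6 = 0.0017.

>>> drive_effector:
  increments: "0,0,0.0033,0,0 | 0,0,0.0017,0,0 | 0,0,0,0,0 | 0,0,0,0,0"
  only: "pos|ft_force"

```text
position: [0.5245, 0.0633, 0.112]
ft_force: [-0.1, -0.0, -3.4]
```

>>> drive_effector:
  increments: "0,0,0.0017,0,0 | 0,0,0,0,0 | 0,0,0,0,0"
  only: "pos|ft_force"

```text
position: [0.5245, 0.0633, 0.111]
ft_force: [0.0, 0.1, -2.6]
```

>>> drive_effector:
  increments: "0,0,0.0017,0,0 | 0,0,0,0,0 | 0,0,0,0,0"
  only: "pos|ft_force"

```text
position: [0.5248, 0.0633, 0.1104]
ft_force: [0.1, 0.6, 2.5]
```

To row units: 0.0005 m / 0.6 = 0.0008.

>>> drive_effector:
  increments: "0,0,0.0008,0,0 | 0,0,0.0008,0,0 | 0,0,0,0,0 | 0,0,0,0,0"
  only: "pos|ft_force"

```text
position: [0.5249, 0.0633, 0.1103]
ft_force: [-2.2, 1.7, 11.9]
```

>>> drive_effector:
  increments: "0,0,-0.0017,0,0 | 0,0,0,0,0.03 | 0,0,0,0,0.05 | 0,0,0,0,0.07 | 0,0,0,0,0.07 | 0,0,0,0,0.07"
  clamp_n: 60

```text
time_s: 16.9
position: [0.5245, 0.0632, 0.1099]
tool_rot: [[-0.223, 0.975, -0.0], [0.975, 0.223, 0.0], [0.0, -0.0, -1.0]]
ft_force: [0.2, 0.6, 0.0]
grip_width: 0.0702
gripper_force: 0.0
```

```bash
python3 d.py 0.5249 0.0633 0.093
```

```text
d tool [-0.      0.0004  0.0169]
yaw y 12.87 z [-2.e-04  0.e+00 -1.e+00] p [0.5245 0.0632 0.1099] F [0.2 0.6 0. ] w 0.0702 q [ -6.  28.  89.  -0.  63. -19.] t 16.9
```

To row units: 0.005 m / 0.6 = 0.0083, 0.004 m / 0.6 = 0.0067.

>>> drive_effector:
  increments: "0,0,0.0083,0,0.07 | 0,0,0.0083,0,0.07 | 0,0,0.0067,0,0.07 | 0,0,0.0033,0,0.07 | 0,0,0,0,0.07 | 0,0,0,0,0.07"
  clamp_n: 50

```text
time_s: 17.5
position: [0.5246, 0.0633, 0.0941]
tool_rot: [[-0.223, 0.975, 0.0], [0.975, 0.223, 0.0], [-0.0, 0.0, -1.0]]
ft_force: [0.6, -0.6, 0.2]
grip_width: 0.0699
gripper_force: 0.0
```

```bash
python3 d.py 0.5249 0.0633 0.093
```

```text
d tool [-0.0001  0.0003  0.0011]
yaw y 12.87 z [ 1.e-04  0.e+00 -1.e+00] p [0.5246 0.0633 0.0941] F [ 0.6 -0.6  0.2] w 0.0699 q [ -6.  29.  90.   0.  61. -19.] t 17.5
```

>>> drive_effector:
  increments: "0,0,0,0,0.055 | 0,0,0,0,0.048 | 0,0,0,0,0.042 | 0,0,0,0,0.038 | 0,0,0,0,0.035 | 0,0,0,0,0.035"
  clamp_n: 50

```text
time_s: 18.1
position: [0.5247, 0.0633, 0.0947]
tool_rot: [[-0.223, 0.975, 0.001], [0.975, 0.223, -0.0], [-0.0, 0.001, -1.0]]
ft_force: [-0.9, 0.6, 5.1]
grip_width: 0.0414
gripper_force: 50.0
```

```bash
python3 d.py 0.5249 0.0633 0.093
```

```text
d tool [-0.      0.0002  0.0017]
yaw y 12.89 z [ 1.e-03 -2.e-04 -1.e+00] p [0.5247 0.0633 0.0947] F [-0.9  0.6  5.1] w 0.0414 q [ -6.  29.  90.  -0.  61. -19.] t 18.1
```

To row units: -0.008 m / 0.6 = -0.0133, -0.006 m / 0.6 = -0.01.

>>> drive_effector:
  increments: "0,0,-0.0033,0,0.035 | 0,0,-0.0067,0,0.035 | 0,0,-0.01,0,0.035 | 0,0,-0.0133,0,0.035 | 0,0,-0.0133,0,0.035 | 0,0,0,0,0.035 | 0,0,0,0,0.035"

```text
time_s: 18.8
position: [0.5245, 0.0633, 0.1223]
tool_rot: [[-0.223, 0.975, 0.0], [0.975, 0.223, -0.0], [-0.0, 0.0, -1.0]]
ft_force: [-0.8, 0.2, -2.5]
grip_width: 0.0414
gripper_force: 50.6
```

>>> drive_effector:
  increments: "0,0,-0.0133,0,0.035 | 0,0,-0.0167,0,0.035 | 0,0,-0.02,0,0.035 | 0,0,-0.025,0,0.035 | 0,0,-0.025,0,0.035 | 0,0,-0.025,0,0.035 | 0,0,-0.02,0,0.035 | 0,0,-0.0133,0,0.035 | 0,0,0,0,0.035 | 0,0,0,0,0.035"

```text
time_s: 19.8
position: [0.5243, 0.0633, 0.2168]
tool_rot: [[-0.223, 0.975, -0.0], [0.975, 0.223, 0.0], [0.0, -0.0, -1.0]]
ft_force: [-0.3, -0.3, -1.4]
grip_width: 0.041
gripper_force: 50.8
```

```bash
python3 - <<'E'
from rig import env
import cv2,numpy as np
from h import *
o=[]
for n,P in(("scene",[.525,.05,.1]),("top",[.525,.05,.1])):
    d=env.get_image(n)
    x,y=(proj(d,P)[0]).astype(int)
    o.append(cv2.resize(d["pixels"][y-60:y+60,x-50:x+50,::-1],None,fx=4,fy=4,interpolation=cv2.INTER_CUBIC))
cv2.imwrite("pics/c4.png",np.hstack(o))
E
```

```text
(no output)
```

View pics/c4.png

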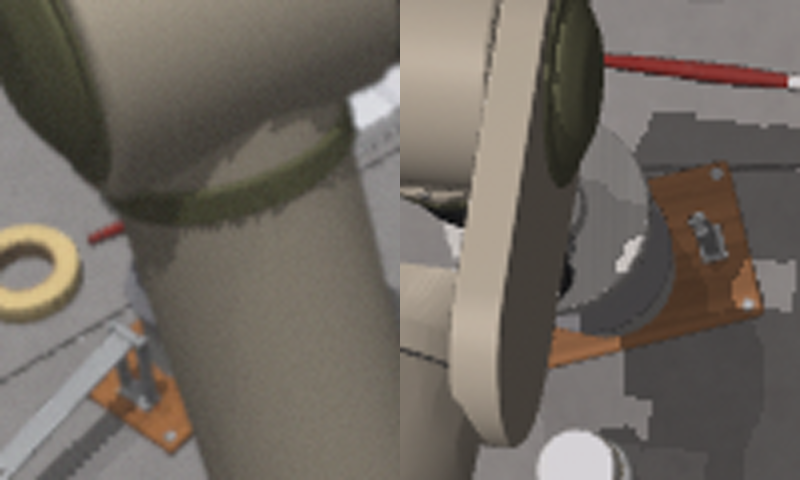

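The outer lid is up (held at about (192,158) in the top view), but the inner lid is hidden behind it. I'll shift sideways to check it, then come back.

To row units: 0.028 m / 0.6 = 0.0467, 0.025 m / 0.6 = 0.0417.

>>> drive_effector:
  increments: "0.0133,0,-0.0083,0,0.035 | 0.03,0,0,0,0.035 | 0.0417,0,0,0,0.035 | 0.0467,0,0,0,0.035 | 0.0467,0,0,0,0.035 | 0.0467,0,0,0,0.035 | 0.0367,0,0,0,0.035 | 0.02,0,0,0,0.035 | 0.01,0,0,0,0.035 | 0,0,0,0,0.035"
  only: "pos"

```text
position: [0.4854, 0.2341, 0.222]
```

```bash
python3 - <<'E'
from rig import env
import cv2,numpy as np
from h import *
d=env.get_image("top")
x,y=(proj(d,[.525,.1,.1])[0]).astype(int);x=max(x,70)
cv2.imwrite("pics/c5.png",cv2.resize(d["pixels"][y-55:y+55,x-70:x+70,::-1],None,fx=5,fy=5,interpolation=cv2.INTER_CUBIC))
P=[[.5248,.0630,.124],[.5248,.063,.075]]
print((proj(d,P)-[x-70,y-55])*5+2)
E
```

```text
[[425.47804554 269.58193621]
 [445.04460581 288.95756521]]
```

View pics/c5.png

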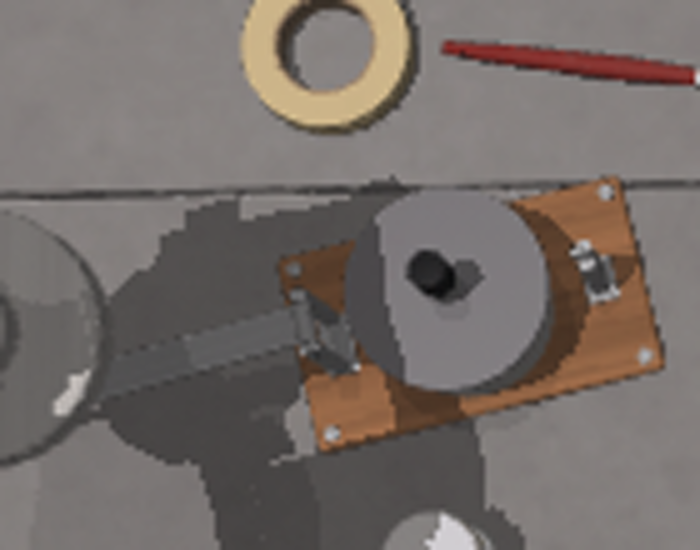

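The top crop shows the inner lid level on the tin. Its flange centre is at (448,289) against a predicted (445,289), and its knob at (432,272) against (425,270). The hasp is open and the outer lid is held at the left. I'll return above the tin, settle and hand in.

To row units: -0.028 m / 0.6 = -0.0467, -0.025 m / 0.6 = -0.0417.

>>> drive_effector:
  increments: "-0.01,0,0,0,0.035 | -0.0267,0,0,0,0.035 | -0.0417,0,0,0,0.035 | -0.0467,0,0,0,0.035 | -0.0467,0,0,0,0.035 | -0.0467,0,0,0,0.035 | -0.0367,0,0,0,0.035 | -0.0233,0,0,0,0.035 | -0.0133,0,0,0,0.035 | 0,0,0,0,0.035"
  only: "pos"

```text
position: [0.5246, 0.0625, 0.222]
```

>>> drive_effector:
  increments: "0,0,0,0,0.035 | 0,0,0,0,0.035 | 0,0,0,0,0.035 | 0,0,0,0,0.035 | 0,0,0,0,0.035"

```text
time_s: 22.45
position: [0.5244, 0.0636, 0.2221]
tool_rot: [[-0.223, 0.975, 0.0], [0.975, 0.223, 0.0], [0.0, 0.0, -1.0]]
ft_force: [-0.3, -0.4, -1.6]
grip_width: 0.0415
gripper_force: 50.7
```

```bash
python3 -c "
from rig import env
print(env.close_job())"
```

```text
the job is handed in; nothing more can be done
None
```

The job is handed in at 22.5 s: the hasp is swung right over, the inner lid sits home in the tin, and the outer lid is held still about 13 cm above where it sat; the jars were not touched as far as the pictures and forces show.

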